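Find the hidden notch behind the utensil box and press its lid release

ROBOT

A 7-joint arm with a two-finger parallel gripper is mounted at the origin on the work surface; the furniture and walls round the work are solid. World frame = base frame: x ahead of the robot, y to its left, z up, the work surface at z = 0. Lengths are in m, angles in rad, forces in N, time in s.
With the tool pointing down it reaches from about 0.425 to 0.925 m from the base axis. Payload 6.8 kg.
Tool frame: the origin (TCP) lies on the centre line of the jaws, within the pads' length; the fingertips stand 11 mm ahead of it and the grasp point (between the pads) lies 8 mm behind it; z points along the fingers, x is the direction in which the jaws open and shut, and the axes are right-handed (so a half turn about z gives the same grasp; the last joint's range is limited). The gripper opens to 88 mm and grips with 3 to 60 N. Pads are 20 mm wide; open, the fingers measure 115 mm over their backs; the gripper's body (75 mm by 178 mm) begins 61 mm behind the grasp point.
Start: joints at [1.196, 0.477, 0.022, 1.555, -0.011, 1.109, -0.083], TCP at [0.178, -0.651, 0.234] pointing down, gripper open.
Joint ranges: [-2.96, 2.96], [-0.34, 2.1], [-1.41, 1.46], [0.24, 2.44], [-1.37, 4.51], [0.17, 1.92], [-2.96, 2.96]. Speed limits (rad/s): [2.39, 2.39, 3.14, 3.14, 3.14, 3.14, 3.14].

INTERFACE

Orientations are given as [roll, pitch, yaw] about the fixed x, y, z axes, in that order (R = Rz(yaw) Ry(pitch) Rx(roll)).
In Python, from plant import ctrl gives the robot as it stands.
- The arm moves only by the tool play_rows, never from a script. Its argument "increments" is a list that holds one entry, the list of rows, each a list of 7 numbers: the shift along the tool's x, y, z in mm, then the turn, a rotation vector about the tool's x, y, z in degrees, then the closure, from -1 (fully open) to 1 (shut). In form: [[[tx, ty, tz, wx, wy, wz, hand], ...]]. A call has exactly 5 rows; each row shifts and turns the pose as measured when the row begins, along the tool's axes as they then stand; what a row does not reach is not made up. A row lasts 1/10 s, in which the tool goes at most 50 mm and 8.59 degrees, less where a joint would pass 70% of its speed; a pose out of reach is approached as far as the arm can. A call is refused whole if a number of a shift passes 50 or a number of a turn 8.59, either way. A call with a gripper value outside its range is refused whole. The fingers move at their own pace and stop on an object; "squeeze" is the grip in N (left out, the last holds). Time passes only in rows, so rows that do not move let the fingers close, or fill a call up. It gives the time, the measured TCP pose, the force and the opening at its end, in the units of the state.
- ctrl.sense(): the state, without advancing time (a new reading comes with each control period).
- ctrl.snapshot(name): name is "side" or "top"; returns the picture (420x560x3 uint8, red, green, blue); there is no depth.
- ctrl.calibration(name): a dict with "fx", "fy", "cx", "cy" (pixels), "view" (4x4, takes a point from world to camera coordinates). Camera axes: x right, y down, z forward; pixel columns grow to the right and rows downward; lengths in m; the calibration is good to about 2 mm. A picture is of the moment at which its call begins. calibration takes no time and is no camera call.
- ctrl.hand_in(): hands the job in, once; it reports no verdict.
The state is a dict: "time_s": time; "qpos": joint angles; "joint_velocities": joint speeds; "effort": joint torques, N m; "tcp_pos": TCP position; "tool_rot": TCP orientation; "ft_force": force on the tool from outside, world axes, zero at the start; "torque": the same for the moment, N m; "finger_gap": finger opening in m.
Only numpy, scipy, OpenCV 4.12 (cv2) and the standard library are available. Lean on these libraries where they do the work, as an engineer would, in place of code of your own. Each camera call takes 0.05 s, during which the arm holds its last target.

TASK

The stainless utensil box is shut, and its release key sits at the bottom of a notch hidden somewhere along the metal strip on the far side of the box, behind the lid. Feel along the top of that strip with a fingertip until you find the notch, then press the key inside it fully down so that the lid pops ajar, and draw back. Let the key raise the lid: do not touch or pry the lid or the box while it opens, and leave the measuring cup, tub and timer alone.

Things in the scene. Friction and masses are not known exactly. Their poses are not given: they have to be found in the camera images.
- box: Stainless utensil box, fixed, 174 x 322 x 130 mm high. Origin on the work surface at the foot of the middle of its far wall; in its frame (z up, turned by about pi, so +x faces the robot) the walls run from x = 0 to 175 mm and y = -161 to +161 mm. The flat lid, top at z = 130 mm, is hinged on the +x side. Outside the -x wall, away from the robot, runs the latch strip.
- strip_mid (a point): Point in the middle of the latch strip's length (not of the notch), on its top; axes as the box's. The strip is plain steel, fixed, rigid, no part of the box for contact: x = -18 to +40 mm (+x towards the lid), 330 mm long (y) plus end caps, flat top 118 mm above the surface, 12 mm below the lid's top. The lid's small wire handle juts over its inner 18 mm: stay at x < +18.
- key (a joint): Release key: the floor of the one notch in the strip's top. Notch: 44 mm long along y, its middle at y = -48 to +48 mm from strip_mid (not told), 7 mm deep, open to the outer side, cut over x = -18 to +18 mm only. Value: travel in m, 0 = up (key top 7 mm below the strip's top), 0.008 = fully down; goes down under about 7 N and stays where it is left.
- lid_edge (a point): Middle of the lid's far edge (away from the robot), on its top: 130 mm above the work surface when shut. The lid is geared to the key: the key fully down raises this edge by 18 mm.
- cup: Bystander: metal measuring cup with a handle, 74 x 103 x 74 mm, loose, origin at the centre of its underside.
- tub: Bystander: small round lidded food tub, 119 mm across, 51 mm high, loose, origin at the centre of its underside.
- timer: Bystander: kitchen timer lying on its back, 94 x 68 x 34 mm, loose, origin at the centre of its underside.

How it is judged:
By the outcome, as a careful person would: the job done as asked, in the order asked, and still so for the second after the job is handed in, with the robot touching nothing.
It also fails if it takes over 56 s, if anything falls off the work surface, if the arm or the gripper's body presses on something with over 40 N, if the wrist force passes 120 N, or if a joint passes its speed limit or range.

## Working session

There is one attempt and no reset: what is moved stays moved. The work goes in short steps, Python scripts to look and compute and a tool call to move; the robot and the scene stay as the last step left them, time stands still between calls to the robot, and variables do not carry over. Pictures are saved under pics/ and viewed, and the job is handed in when it is done.

Besides the shell and the picture viewer there is one more tool, called after "Request:" as name(argument=value, ...), one argument or row to a line, values as JSON. play_rows: Moves the arm, as the interface text tells. Its arguments: {"type":"object","properties":{"increments":{"type":"array"},"squeeze":{"type":"number"}},"required":["increments"]}

```bash
mkdir -p pics; ls
python3 - <<'E'
from plant import ctrl
import cv2
print(ctrl.sense())
for n in("side","top"):
    cv2.imwrite(f"pics/{n}0.png",ctrl.snapshot(n)[:,:,::-1]); print(ctrl.calibration(n))
E
```

```text
pics
{'time_s': 0.0, 'qpos': array([ 1.19591826,  0.4777695 ,  0.02234934,  1.556411  , -0.0115004 ,
        1.1092759 , -0.08309504]), 'joint_velocities': array([-5.92180968e-04, -3.86023954e-05, -5.06234845e-04,  7.47427293e-06,
       -1.62411473e-03,  2.26779757e-04,  5.46183487e-04]), 'effort': array([-7.82493553e-04, -5.82856965e+01,  1.53423920e+00, -2.72608531e+01,
       -5.44462621e-02,  1.69981556e-02,  2.02239771e-04]), 'tcp_pos': array([ 0.17778284, -0.65058908,  0.23271948]), 'tool_rot': array([ 3.14146128e+00,  1.73046728e-03, -1.30400011e+00]), 'ft_force': array([ 0.71842689,  0.11909508, -0.27478497]), 'torque': array([-0.00800104,  0.02694105,  0.0274301 ]), 'finger_gap': 0.08770347363512414}
{'fx': 420.95707539959164, 'fy': 420.95707539959164, 'cx': 274.6173073442256, 'cy': 212.99351647541025, 'view': array([[ 9.61481004e-01,  2.74869659e-01, -9.74327927e-04,
        -4.58902785e-01],
       [ 2.14647782e-01, -7.53032491e-01, -6.21987458e-01,
        -2.40796753e-02],
       [-1.71699181e-01,  5.97819988e-01, -7.83026598e-01,
         1.44579917e+00],
       [ 0.00000000e+00,  0.00000000e+00,  0.00000000e+00,
         1.00000000e+00]])}
{'fx': 481.8339164161242, 'fy': 481.8339164161242, 'cx': 281.5987988400866, 'cy': 216.73260673728151, 'view': array([[-0.00823434, -0.99995322, -0.00507385,  0.02169482],
       [-0.99847131,  0.00849926, -0.05461498,  0.47655662],
       [ 0.05465555,  0.00461637, -0.9984946 ,  1.60650987],
       [ 0.        ,  0.        ,  0.        ,  1.        ]])}
```

View pics/side0.png

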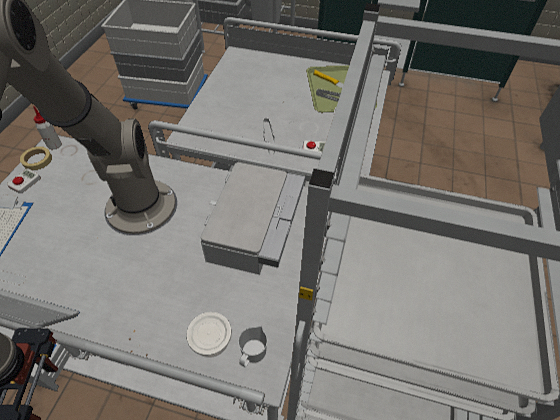

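View pics/top0.png

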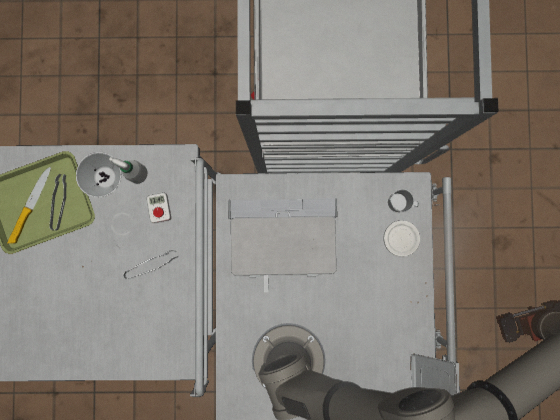

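Run:
```python
import cv2
a=cv2.imread("pics/top0.png")[185:290,215:350]; cv2.imwrite("pics/topz.png",cv2.resize(a,None,fx=5.5,fy=5.5,interpolation=2))
a=cv2.imread("pics/side0.png")[140:290,190:340]; cv2.imwrite("pics/sidez.png",cv2.resize(a,None,fx=4,fy=4,interpolation=2))
```

```text
(no output)
```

View pics/topz.png

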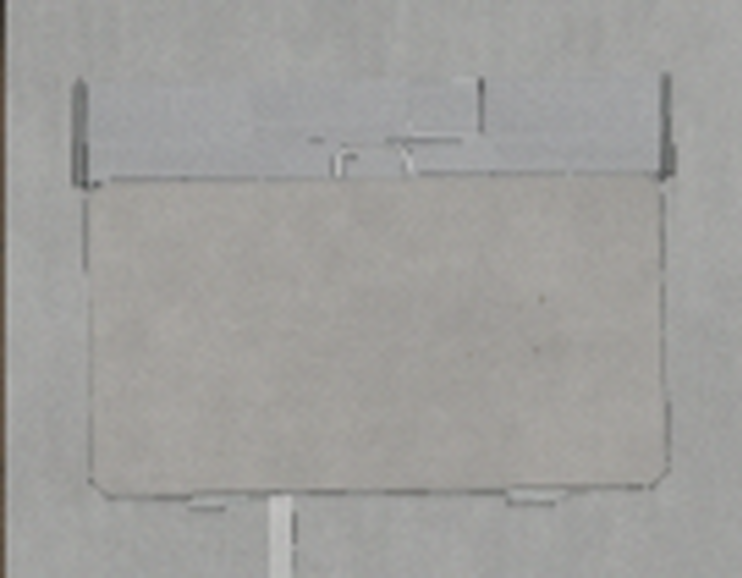

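View pics/sidez.png

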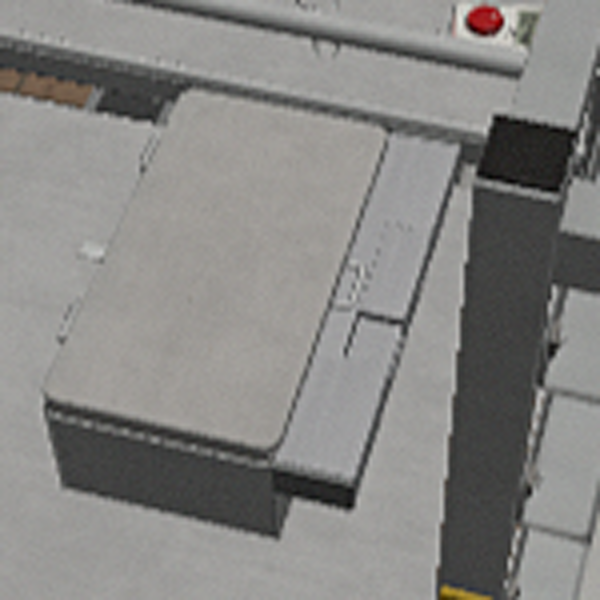

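```bash
cat > h.py <<'E'
import numpy as np
from plant import ctrl
def ray(n,u,v,z):
    c=ctrl.calibration(n);V=c["view"];R=V[:3,:3];t=V[:3,3];o=-R.T@t
    d=R.T@np.array([(u-c["cx"])/c["fx"],(v-c["cy"])/c["fy"],1]); return (o+d*(z-o[2])/d[2]).round(4)
def proj(n,p):
    c=ctrl.calibration(n);q=c["view"]@np.append(p,1); return np.array([c["fx"]*q[0]/q[2]+c["cx"],c["fy"]*q[1]/q[2]+c["cy"]]).round(1)
def tz(x,y):return 215+(x+.5)/5.5-.5,185+(y+.5)/5.5-.5
def sz(x,y):return 190+(x+.5)/4-.5,140+(y+.5)/4-.5
E
python3 - <<'E'
from h import *
for nm,p,z in [("lid far L",(88,180),.13),("lid far R",(662,174),.13),("lid near L",(90,490),.13),("lid near R",(668,482),.13),("strip outer L",(88,80),.118),("strip outer R",(662,76),.118),("line",(482,80),.118),("lineb",(482,132),.118),("inner L",(390,138),.118),("innerR",(462,138),.118),("h1",(340,178),.13),("h2",(408,172),.13)]:
    print("top",nm,ray("top",*tz(*p),z))
for nm,p,z in [("lid far +y",(388,132),.13),("lid far -y",(275,455),.13),("strip out +y",(462,142),.118),("strip out -y",(352,488),.118),("line in",(360,314),.118),("line out",(404,322),.118),("inner end",(346,356),.118)]:
    print("side",nm,ray("side",*sz(*p),z))
for n,c in (("side",0),("top",0)):
    V=ctrl.calibration(n)["view"];print(n,-V[:3,:3].T@V[:3,3])
E
```

```text
top lid far L [0.4698 0.1763 0.13  ]
top lid far R [ 0.4705 -0.1491  0.13  ]
top lid near L [0.2949 0.1756 0.13  ]
top lid near R [ 0.2968 -0.15    0.13  ]
top strip outer L [0.5279 0.1775 0.118 ]
top strip outer R [ 0.5273 -0.1512  0.118 ]
top line [ 0.5259 -0.0482  0.118 ]
top lineb [ 0.4961 -0.0479  0.118 ]
top inner L [0.4931 0.0048 0.118 ]
top innerR [ 0.4927 -0.0364  0.118 ]
top h1 [0.4698 0.0334 0.13  ]
top h2 [ 0.4728 -0.0052  0.13  ]
side lid far +y [0.4698 0.1682 0.13  ]
side lid far -y [ 0.4743 -0.1533  0.13  ]
side strip out +y [0.528  0.1851 0.118 ]
side strip out -y [ 0.5311 -0.1573  0.118 ]
side line in [ 0.4955 -0.0086  0.118 ]
side line out [ 0.5292 -0.0069  0.118 ]
side inner end [ 0.4961 -0.0491  0.118 ]
side [ 0.69463749 -0.75632197  1.11667483]
top [0.38820208 0.01022717 1.63022863]
```

Request:
play_rows(
  increments=[
    [[0,0,-45,0,0,7.65,1],[0,0,-45,0,0,7.65,1],[-35,-30,-10,0,0,0,1],[-40,-25,0,0,0,0,1],[-45,-20,0,0,0,0,1]],
  ],
)

```text
time_s: 0.6
tcp_pos: [0.2503, -0.5325, 0.3324]
tool_rot: [3.136, 0.006, -1.595]
ft_force: [1.1, -0.1, -0.1]
finger_gap: 0.0513
```

Request:
play_rows(
  increments=[
    [[-45,-40,0,0,0,-1.4,1],[-45,-40,0,0,0,0,1],[-45,-40,0,0,0,0,1],[-45,-40,0,0,0,0,1],[-45,-30,0,0,0,0,1]],
  ],
)

```text
time_s: 1.1
tcp_pos: [0.4103, -0.3395, 0.3322]
tool_rot: [3.135, 0.006, -1.573]
ft_force: [-0.1, -0.8, -0.4]
finger_gap: 0.0112
```

Request:
play_rows(
  increments=[
    [[-45,-10,0,0,0,0,1],[-45,-10,0,0,0,0,1],[-45,0,0,0,0,0,1],[-45,0,0,0,0,0,1],[0,0,0,0,0,0,1]],
  ],
)

```text
time_s: 1.6
tcp_pos: [0.4333, -0.1443, 0.3318]
tool_rot: [3.134, 0.009, -1.559]
ft_force: [0.7, -0.0, 0.1]
finger_gap: 0.0001
```

Request:
play_rows(
  increments=[
    [[-45,-20,0,0,0,0,1],[-45,-20,0,0,0,0,1],[-45,-20,0,0,0,0,1],[-35,-20,0,0,0,0,1],[-5,0,0,0,0,0,1]],
  ],
)

```text
time_s: 2.1
tcp_pos: [0.511, 0.0293, 0.3316]
tool_rot: [3.133, 0.008, -1.565]
ft_force: [0.1, 0.8, -0.8]
finger_gap: 0.0006
```

```bash
cat >> h.py <<'E'
from scipy.spatial.transform import Rotation as Ro
def to(p,yaw=-np.pi/2):
    s=ctrl.sense();R=Ro.from_euler("xyz",s["tool_rot"]);T=Ro.from_euler("xyz",[np.pi,0,yaw])
    print(s["time_s"],s["tcp_pos"].round(4),s["tool_rot"].round(4),s["ft_force"].round(2),s["finger_gap"])
    print("mm",(R.inv().apply(np.array(p)-s["tcp_pos"])*1e3).round(1),"deg",np.degrees((R.inv()*T).as_rotvec()).round(2))
E
python3 - <<'E'
from h import *; import cv2
to([.514,.035,.149])
for n in("side","top"):
    cv2.imwrite(f"pics/{n}1.png",ctrl.snapshot(n)[:,:,::-1])
E
```

```text
2.1 [0.511  0.0293 0.3316] [ 3.133   0.0076 -1.565 ] [ 0.06  0.78 -0.77] 0.0006291834169526074
mm [ -4.3  -4.6 182.6] deg [0.49 0.44 0.34]
```

View pics/side1.png

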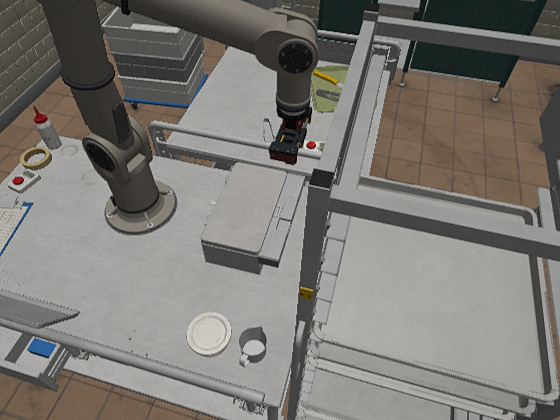

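View pics/top1.png

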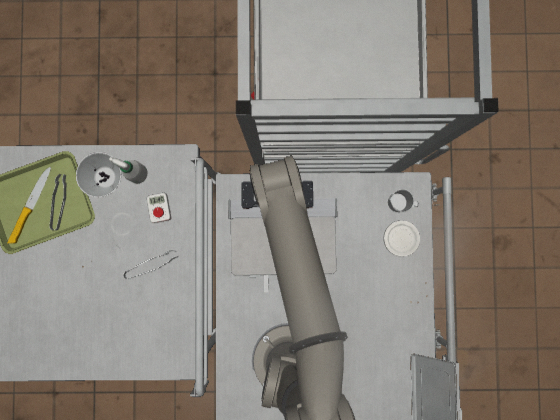

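Run:
```python
from h import *
from scipy.optimize import least_squares
obs=[("top",np.array([485,110])),("side",np.array([311,186]))]
r=least_squares(lambda p:np.concatenate([proj(n,p)-q for n,q in obs]),[.7,-.3,.5]);print(r.x,r.cost)
for z in(.3,.5,.7,.9):print(z,ray("top",485,110,z),ray("top",245,112,z),ray("side",311,186,z))
```

```text
[ 0.7 -0.3  0.5] 4471.229999999999
0.3 [ 0.7547 -0.5541  0.3   ] [0.7555 0.1164 0.3   ] [ 0.5822 -0.0203  0.3   ]
0.5 [ 0.6996 -0.4693  0.5   ] [0.7003 0.1004 0.5   ] [ 0.6097 -0.2005  0.5   ]
0.7 [ 0.6445 -0.3844  0.7   ] [0.645  0.0845 0.7   ] [ 0.6372 -0.3808  0.7   ]
0.9 [ 0.5894 -0.2996  0.9   ] [0.5898 0.0685 0.9   ] [ 0.6648 -0.561   0.9   ]
```

Request:
play_rows(
  increments=[
    [[-4,-4,45,0.5,0.45,0.35,1],[0,0,45,0,0,0,1],[0,0,40,0,0,0,1],[0,0,30,0,0,0,1],[0,0,0,0,0,0,1]],
  ],
)

```text
time_s: 2.7
tcp_pos: [0.5128, 0.0163, 0.1677]
tool_rot: [-3.139, -0.009, -1.59]
ft_force: [0.5, -0.5, -0.4]
finger_gap: 0.0007
```

Run:
```python
from h import *
to([.514,.035,.131])
```

```text
2.7 [0.5128 0.0163 0.1677] [-3.1394 -0.0092 -1.5897] [ 0.5  -0.51 -0.41] 0.0007451518560878168
mm [-19.1  -0.7  36.6] deg [-0.12 -0.53 -1.08]
```

Request:
play_rows(
  increments=[
    [[-19,-1,10,-0.1,-0.5,-1.1,1],[0,0,10,0,0,0,1],[0,0,5,0,0,0,1],[0,0,5,0,0,0,1],[0,0,0,0,0,0,1]],
  ],
)

```text
time_s: 3.2
tcp_pos: [0.5171, 0.0337, 0.1399]
tool_rot: [-3.135, -0.001, -1.573]
ft_force: [0.2, 0.4, 0.0]
finger_gap: 0.0006
```

Run:
```python
from h import *
to([.514,.035,.129])
```

```text
3.2 [0.5171 0.0337 0.1399] [-3.1349e+00 -1.1000e-03 -1.5734e+00] [0.18 0.4  0.03] 0.0006159976297375204
mm [-1.3  3.1 10.9] deg [-0.38 -0.06 -0.15]
```

Request:
play_rows(
  increments=[
    [[-1,3,3,-0.4,0,-0.1,1],[0,0,2,0,0,0,1],[0,0,2,0,0,0,1],[0,0,1.5,0,0,0,1],[0,0,1,0,0,0,1]],
  ],
)

```text
time_s: 3.7
tcp_pos: [0.5149, 0.0347, 0.1311]
tool_rot: [-3.14, -0.001, -1.572]
ft_force: [-0.6, -0.1, -0.0]
finger_gap: 0.0003
```

Run:
```python
from h import *; import cv2
to([.514,.035,.129])
cv2.imwrite("pics/s2.png",cv2.resize(ctrl.snapshot("side")[100:290,190:390,::-1],None,fx=3,fy=3))
```

```text
3.7 [0.5149 0.0347 0.1311] [-3.1396e+00 -1.2000e-03 -1.5717e+00] [-0.61 -0.06 -0.05] 0.00032257397200092706
mm [-0.3  0.9  2.1] deg [-0.11 -0.07 -0.05]
```

View pics/s2.png

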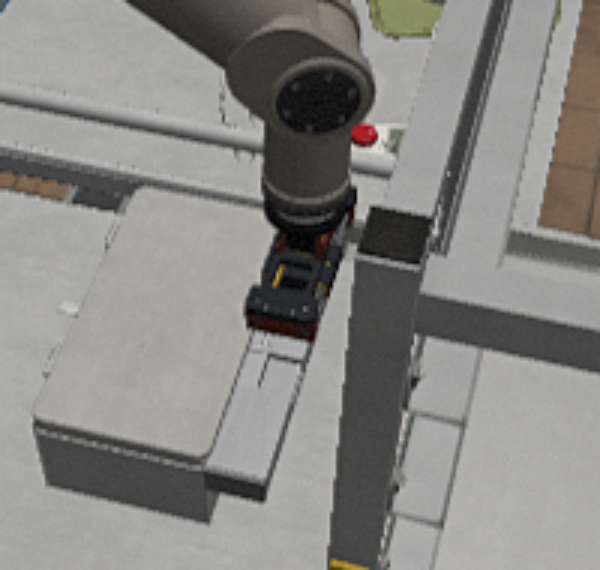

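The gripper sits over the strip, its body at about (285,300) in the crop. The notch outline, its near-handle corner at about (268,355), lies towards −y of it. The body stays clear of the lid and the rack post. Now I lower to contact.

Request:
play_rows(
  increments=[
    [[0,0,1,0,0,0,1],[0,0,1,0,0,0,1],[0,0,1,0,0,0,1],[0,0,0.5,0,0,0,1],[0,0,0.5,0,0,0,1]],
  ],
)

```text
time_s: 4.25
tcp_pos: [0.5149, 0.0347, 0.1294]
tool_rot: [-3.14, -0.003, -1.572]
ft_force: [-2.1, -0.3, 5.2]
finger_gap: 0.0005
```

Request:
play_rows(
  increments=[
    [[8,0,0.3,0,0,0,1],[8,0,0.3,0,0,0,1],[8,0,0.3,0,0,0,1],[8,0,0.3,0,0,0,1],[0,0,0.3,0,0,0,1]],
  ],
)

```text
time_s: 4.75
tcp_pos: [0.5169, 0.0016, 0.1294]
tool_rot: [-3.135, -0.0, -1.571]
ft_force: [-1.4, 0.6, 7.1]
finger_gap: 0.0004
```

Request:
play_rows(
  increments=[
    [[4,2,0.3,-0.3,0,0,1],[4,0,0.3,0,0,0,1],[4,0,0.3,0,0,0,1],[4,0,0.3,0,0,0,1],[0,0,0.3,0,0,0,1]],
  ],
)

```text
time_s: 5.25
tcp_pos: [0.5145, -0.0182, 0.1274]
tool_rot: [-3.141, -0.001, -1.574]
ft_force: [-0.2, -1.1, 0.2]
finger_gap: 0.0003
```

Request:
play_rows(
  increments=[
    [[3,0,0.5,0,0,0,1],[3,0,0.5,0,0,0,1],[2,0,0.5,0,0,0,1],[0,0,0.5,0,0,0,1],[0,0,0.5,0,0,0,1]],
  ],
)

```text
time_s: 5.75
tcp_pos: [0.513, -0.0284, 0.1234]
tool_rot: [3.139, -0.002, -1.575]
ft_force: [-0.0, 0.9, 0.7]
finger_gap: 0.0003
```

Request:
play_rows(
  increments=[
    [[0,0,1,0.2,0,0,1],[0,-1,1.5,0,0,0,1],[0,0,1.5,0,0,0,1],[0,0,1.5,0,0,0,1],[0,0,1.5,0,0,0,1]],
  ],
)

```text
time_s: 6.25
tcp_pos: [0.5133, -0.0283, 0.1179]
tool_rot: [3.141, -0.004, -1.574]
ft_force: [-2.2, -0.8, 6.9]
finger_gap: 0.0006
```

Request:
play_rows(
  increments=[
    [[0,0,1.5,0,0,0,1],[0,0,1.5,0,0,0,1],[0,0,1.5,0,0,0,1],[0,0,1.5,0,0,0,1],[0,0,1.5,0,0,0,1]],
  ],
)

```text
time_s: 6.75
tcp_pos: [0.5136, -0.0283, 0.114]
tool_rot: [-3.141, -0.007, -1.574]
ft_force: [-6.3, -0.8, 21.6]
finger_gap: 0.0006
```

Request:
play_rows(
  increments=[
    [[0,0,2,0,0.2,0,1],[0,0,2,0,0.2,0,1],[0,0,2,0,0,0,1],[0,0,2,0,0,0,1],[0,0,1,0,0,0,1]],
  ],
)

```text
time_s: 7.25
tcp_pos: [0.5134, -0.0281, 0.1143]
tool_rot: [-3.141, -0.02, -1.574]
ft_force: [-4.8, -0.1, 7.7]
finger_gap: 0.0004
```

Run:
```python
from h import *; import cv2
to([.514,-.028,.16])
cv2.imwrite("pics/s3.png",cv2.resize(ctrl.snapshot("side")[100:290,190:390,::-1],None,fx=3,fy=3))
```

```text
7.25 [ 0.5134 -0.0281  0.1143] [-3.1412 -0.0204 -1.5737] [-4.76 -0.11  7.69] 0.0003574040934097465
mm [  0.8  -0.6 -45.7] deg [-0.02 -1.17 -0.17]
```

View pics/s3.png

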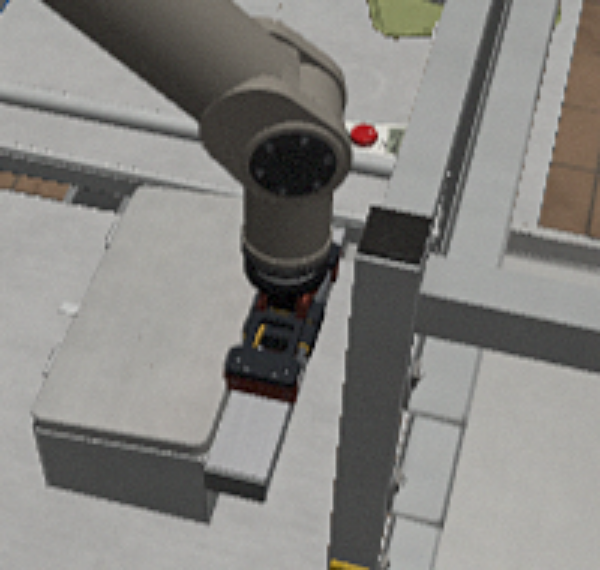

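Request:
play_rows(
  increments=[
    [[0,0,2,0,-1.2,0,1],[0,0,3,0,0,0,1],[0,0,3,0,0,0,1],[0,0,3,0,0,0,1],[0,0,3,0,0,0,1]],
  ],
)

```text
time_s: 7.8
tcp_pos: [0.5139, -0.0283, 0.1137]
tool_rot: [-3.14, -0.007, -1.574]
ft_force: [-12.7, -1.1, 33.7]
finger_gap: 0.0003
```

Request:
play_rows(
  increments=[
    [[0,0,-4,0,0,0,1],[0,0,-5,0,0,0,1],[0,0,-7,0,0,0,1],[0,0,-8,0,0,0,1],[0,0,-10,0,0,0,1]],
  ],
)

```text
time_s: 8.3
tcp_pos: [0.5133, -0.0273, 0.1497]
tool_rot: [-3.141, -0.007, -1.573]
ft_force: [-0.5, -0.7, 0.5]
finger_gap: 0.0002
```

Request:
play_rows(
  increments=[
    [[0,0,-20,0,0,0,1],[0,0,-30,0,0,0,1],[0,0,-40,0,0,0,1],[0,0,-40,0,0,0,1],[0,0,-30,0,0,0,1]],
  ],
)

```text
time_s: 8.8
tcp_pos: [0.5106, -0.0261, 0.3146]
tool_rot: [3.135, -0.006, -1.572]
ft_force: [0.2, -0.4, -0.2]
finger_gap: 0.0004
```

Request:
play_rows(
  increments=[
    [[45,0,0,0,0,0,1],[45,0,0,0,0,0,1],[45,0,0,0,0,0,1],[45,0,0,0,0,0,1],[30,0,0,0,0,0,1]],
  ],
)

```text
time_s: 9.3
tcp_pos: [0.5152, -0.2361, 0.3266]
tool_rot: [-3.132, -0.006, -1.558]
ft_force: [-0.3, -0.2, -0.3]
finger_gap: 0.0008
```

Run:
```python
from h import *; import cv2
to([.514,-.028,.3])
a=ctrl.snapshot("side")[:,:,::-1];b=ctrl.snapshot("top")[:,:,::-1]
cv2.imwrite("pics/s4f.png",a);cv2.imwrite("pics/t4f.png",b)
cv2.imwrite("pics/s4.png",cv2.resize(a[140:290,190:340],None,fx=4,fy=4,interpolation=2))
o=cv2.imread("pics/top0.png")
cv2.imwrite("pics/t4.png",cv2.resize(b[185:290,215:350],None,fx=5.5,fy=5.5,interpolation=2))
```

```text
9.3 [ 0.5152 -0.2361  0.3266] [-3.1322 -0.0059 -1.5578] [-0.25 -0.24 -0.29] 0.0007693220050976655
mm [-208.3   -1.3   25.3] deg [-0.54 -0.33  0.74]
```

View pics/s4.png

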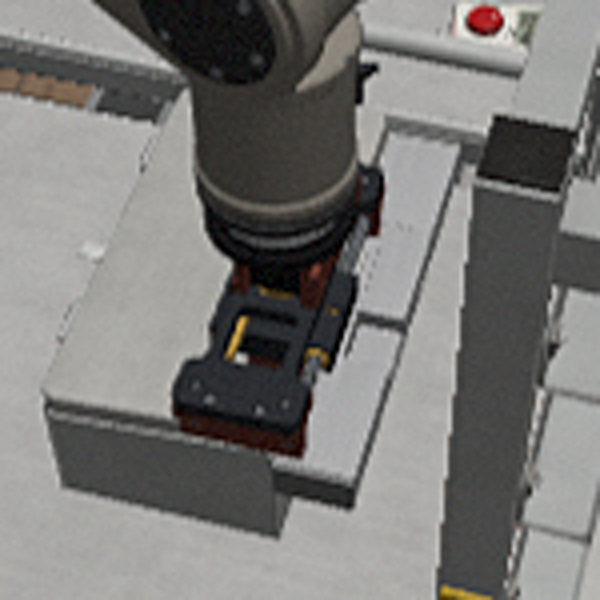

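View pics/t4.png

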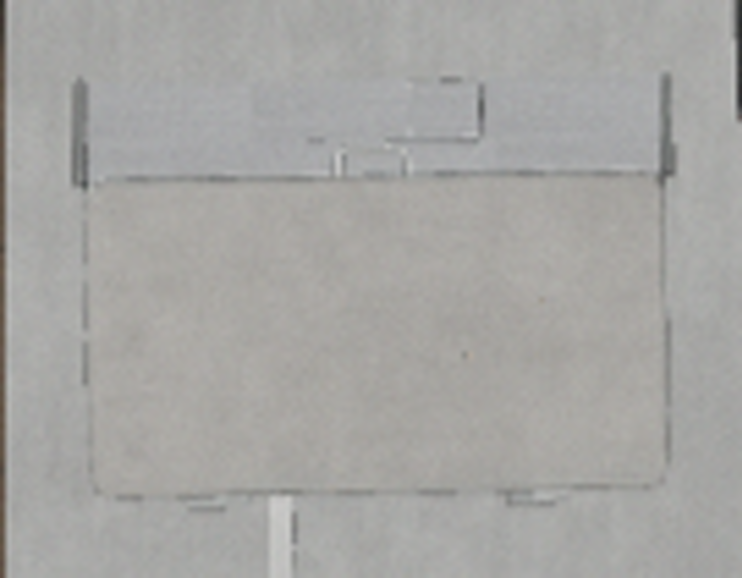

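View pics/t4f.png

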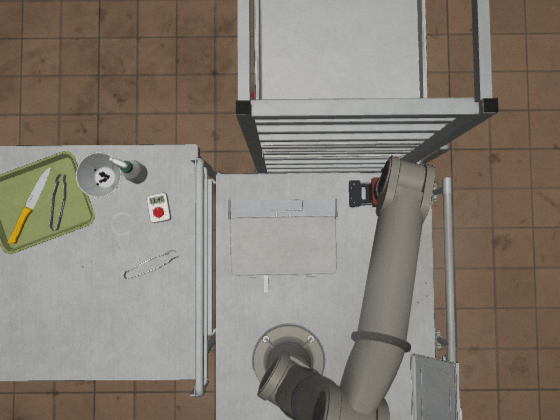

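Request:
play_rows(
  increments=[
    [[45,0,0,0,0,0,1],[45,10,0,0,0,0,1],[45,20,0,0,0,0,1],[45,30,0,0,0,0,1],[45,30,0,0,0,0,1]],
  ],
)

```text
time_s: 9.9
tcp_pos: [0.4371, -0.4522, 0.328]
tool_rot: [-3.127, 0.0, -1.54]
ft_force: [1.0, -0.3, 0.6]
finger_gap: 0.0007
```

Run:
```python
from h import *; import cv2
to([.514,-.028,.3])
a=ctrl.snapshot("side")[:,:,::-1]
cv2.imwrite("pics/s5f.png",a)
o=cv2.imread("pics/side0.png")
f=lambda a:cv2.resize(a[150:280,190:320],None,fx=3,fy=3,interpolation=2)
cv2.imwrite("pics/s5.png",np.hstack([f(o),f(a)]))
for z in(.13,.148):print(z,proj("side",[.470,-.1491,z]),proj("side",[.470,.176,z]))
```

```text
9.9 [ 0.4371 -0.4522  0.328 ] [-3.1270e+00  4.0000e-04 -1.5399e+00] [ 0.96 -0.3   0.56] 0.0006878645810041173
mm [-421.6  -89.5   29.5] deg [-0.83  0.03  1.77]
0.13 [257.4 251.8] [287.3 171. ]
0.148 [257.2 248.2] [287.4 167.1]
```

View pics/s5.png

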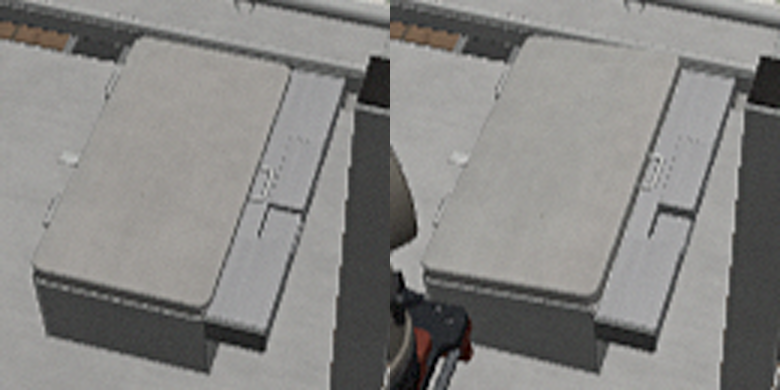

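View pics/s5f.png

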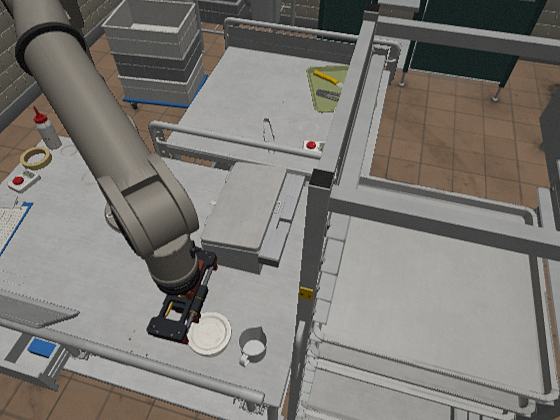

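Run:
```python
from h import *; import cv2
o=cv2.imread("pics/side0.png");a=cv2.imread("pics/s5f.png")
for (x0,y0,w,h) in [(272,155,18,20),(245,242,16,18),(250,240,12,20),(225,235,20,14),(273,195,10,14),(278,150,12,16)]:
    s=5
    P=cv2.resize(o[y0:y0+h,x0:x0+w],None,fx=s,fy=s,interpolation=2)
    S=cv2.resize(a[y0-8:y0+h+8,x0-6:x0+w+6],None,fx=s,fy=s,interpolation=2)
    m=cv2.matchTemplate(S,P,cv2.TM_CCOEFF_NORMED);_,v,_,l=cv2.minMaxLoc(m)
    print((x0,y0),round(v,2),"dx",l[0]/s-6,"dy",l[1]/s-8)
f=lambda a:cv2.resize(a[148:178,255:300],None,fx=8,fy=8,interpolation=0)
g=lambda a:cv2.resize(a[230:275,235:280],None,fx=8,fy=6,interpolation=0)
cv2.imwrite("pics/cmp.png",np.vstack([np.hstack([f(o),f(a)]),np.hstack([g(o),g(a)])]))
for x in (.300,.325,.45,.465): print(x,proj("side",[x,.17,.13]),proj("side",[x,.17,.13+.018*(x-.295)/.175]))
```

```text
(272, 155) 0.61 dx 6.0 dy 1.1999999999999993
(245, 242) 0.92 dx -1.7999999999999998 dy -3.2
(250, 240) 0.85 dx -4.4 dy -3.8
(225, 235) 0.97 dx -0.20000000000000018 dy -2.2
(273, 195) 0.86 dx 0.0 dy -3.8
(278, 150) 1.0 dx 0.0 dy 0.0
0.3 [237.2 162.1] [237.2 162. ]
0.325 [244.4 163.6] [244.3 162.9]
0.45 [280.9 171. ] [280.9 167.6]
0.465 [285.3 172. ] [285.4 168.2]
```

View pics/cmp.png

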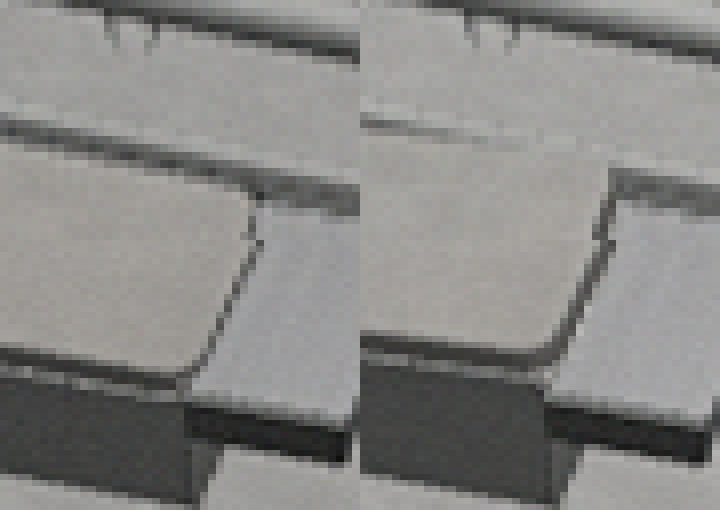

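Run:
```python
from plant import ctrl
s=ctrl.sense();print(s["joint_velocities"].round(3),s["ft_force"].round(2));print(ctrl.hand_in())
```

```text
[-0.025 -0.016  0.022  0.038  0.031  0.    -0.166] [-4.88 -5.81 -0.62]
the job is handed in; nothing more can be done
None
```

The release key is pressed fully down, the lid stands ajar, and I handed the job in at about 10 s of the 56 s allowed.

- **Finding the notch:** I touched the closed fingertips to the strip at y ≈ +0.035 m with about 5 N and slid them towards −y. They dropped in at y ≈ −0.018 m. That matches the notch I had seen in both camera views, from y ≈ −0.048 to −0.006 m.
- **Pressing the key:** I pressed at y ≈ −0.028 m until it stopped. The tip ended about 15.5 mm below the strip's top, where 15 mm is fully down. The highest wrist force I read was about 36 N. I then lifted straight up and moved away over the table.

**Last checks:**
- **Lid:** In the side view, the handle on its far edge had moved up 3.8 px, where an 18 mm rise should give about 3.8 px. Patches near the lid's near corner gave 2.2 to 3.8 px. One patch at the far corner did not match, so I left it out.
- **Bystanders:** The tub and the cup look unmoved in the last side picture, though I did not measure this. I did not check the timer separately. The fingertips stayed well above all of them.
- **One reading that disagreed:** Just before hand-in, the wrist force read about 7.6 N sideways and one wrist joint was still turning at 0.17 rad/s. The tool was at about 0.33 m, where the pictures showed nothing near it. I took this to be the arm still settling, not contact, but I did not take another reading to confirm it.

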